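Fill the vial block and level its table

ROBOT

A 7-joint arm with a two-finger parallel gripper is mounted at the origin on a cart in front of the work surface, level with it; the furniture and walls round the work are solid. World frame = base frame: x ahead of the robot, y to its left, z up, the work surface at z = 0. Lengths are in m, angles in rad, forces in N, time in s.
With the tool pointing down it reaches from about 0.425 to 0.925 m from the base axis. Payload 6.8 kg.
Tool frame: the origin (TCP) lies on the front face of the gripper's body, between the roots of the fingers; the fingertips stand 73 mm ahead of it and the grasp point (between the pads) lies 54 mm ahead of it (env.nose_length is the distance from the TCP to the fingertips, in m); z points along the fingers, y is the line along which they close (so a half turn about z gives the same grasp; the last joint's range is limited). The gripper opens to 85 mm and grips with 20 to 120 N. Pads are 22 mm wide; open, the fingers measure 114 mm over their backs; the gripper's body (76 mm by 85 mm) begins 54 mm behind the grasp point. The pads swing forward as they close: fully open they stand 13 mm farther back than shut.
Start: joints at [1.103, 0.477, 0.022, 1.555, -0.011, 1.109, -0.083], TCP at [0.238, -0.632, 0.304] pointing down, gripper open.
Joint ranges: [-2.96, 2.96], [-0.34, 2.1], [-1.41, 1.46], [0.24, 2.44], [-1.37, 4.51], [0.17, 1.92], [-2.96, 2.96]. Speed limits (rad/s): [2.39, 2.39, 3.14, 3.14, 3.14, 3.14, 3.14].

INTERFACE

Orientations are given as a unit quaternion [w, x, y, z].
In Python, from cell import env, kin, camera, calibration, job gives the robot as it stands. The module is installed in compiled form; this text tells all that it offers. Calls block until the motion is done:
- env.reach(position, orientation): joint-space move of the TCP to a pose.
- env.movel(position, velocity=0.15, rot=None, stop_force=None): straight line of the TCP; rot=None keeps the orientation; velocity is the mean speed in m/s. With stop_force (N) it stops when the force on the tool has changed by that much, and returns True; else False.
- env.goto_joints(angles): joint-space move.
- env.grip(opening, f_grip=None): finger opening in m; f_grip is the grip in N (None keeps the last); returns when the fingers have stopped.
- env.dwell(seconds).
- kin.inverse_kinematics(position, orientation): joint angles nearest the present ones, or None.
- env.get_state(): the state.
- camera(name): name is "scene" or "top" or "wrist"; returns (picture, depth): 480x640x3 uint8, blue, green, red; 480x640 float32, m along the optical axis (not along the pixel's ray), 0 where there is no reading.
- calibration(name): a dict with "fx", "fy", "cx", "cy" (pixels), "rvec" (rotation vector, rad) and "tvec" (3), from world to camera coordinates, as OpenCV has them. Camera axes: x right, y down, z forward; pixel columns grow to the right and rows downward; lengths in m; the calibration is good to about 2 mm. The wrist camera is an equidistant fisheye: a pixel r from the principal point sees the ray r / f radians off the axis. A picture is of the moment at which its call begins: read the wrist's pose just before it. calibration takes no time and is no camera call; for the wrist camera it gives the pose at the moment of the call.
A pose or a line that the arm cannot do raises env.PlanningError and nothing moves.
- job.job_done(): hands the job in; it is judged then, once.
The state is a dict: "time": time; "qpos": joint angles; "joint_velocities": joint speeds; "joint_torque": joint torques, N m; "tcp_pos": TCP position; "orientation": TCP orientation; "force": force on the tool from outside, world axes, zero at the start; "torque": the same for the moment, N m; "opening": finger opening in m; "gripper_force": force on a finger pad.
Only numpy, scipy, OpenCV 4.12 (cv2) and the standard library are available. Lean on these libraries where they do the work, as an engineer would, in place of code of your own. Each camera call takes 0.05 s, during which the arm holds its last target. There are 200 camera calls.

TASK

The vial block on the small levelling table must be full and the loaded table level: first stand the two spare blue-capped vials in the two empty pockets, leaving the other vials and the things around where they are. Then grip the black front knob, press it down against its spring so that it takes the screw of the front foot, and turn it (clockwise raises the front) until the bubble rests centred between the two lines of the spirit level. Do not let go: finish while still holding the knob pressed down with the bubble centred, so that someone can tighten the lock ring.

Things in the scene. Friction and masses are not known exactly. Their poses are not given: they have to be found in the camera images.
- levelling_table: Small levelling table standing fast on the bench: aluminium plate 250 x 180 mm, its top 36 mm above the bench, on two plain rear feet and one screw foot in front. Origin on the bench under the plate's centre; x points from the front (knob, 85 mm at -x) to the rear (blue vial block, 70 mm at +x), y to its left, z up. Nothing on it rises more than 90 mm above the bench; it tilts less than 1 degree.
- knob: Black knob over the front foot: ribbed barrel 36 mm in diameter, 30 mm high, on a skirt 62 mm in diameter. Grip the barrel from above; fingertips may push on the skirt. Up on its spring it turns idly; pressed down its friction clutch takes the screw of the front foot, which stays where it is left. Between strokes let the knob rise, turn back idly and press again.
- knob_top (a point): Centre of the knob's flat top, on its vertical axis, 86 mm above the bench when up. The upper face of the skirt lies 30 mm below this point.
- knob_press (a joint): How far the knob is pressed down, in m: 0 when up, about 0.005 on the clutch. The spring needs 2 N to start and 6 N at the clutch; a further 3 N or more makes the clutch grip. Pressing does not tilt the table.
- bubble (a point): Middle of the spirit level's bubble: a pale oval 14 mm long with its dark rim, in a yellow-green tube 46 mm long, lying along the table's x on the left of the plate. It runs to the high end and settles in about 1 s. It starts 4 to 15 mm from the middle, to the rear; 1 rad of the screw, clockwise from above (which raises the table's front), moves it 6 mm to the front.
- level_mid (a point): Middle of the level's tube, on its top, midway between two black lines that stand 18 mm apart (17 mm clear); x along the tube, to the table's rear. The bubble is centred when it lies wholly between the lines, about 1.5 mm from the middle or less.
- pocket_1 (a point): Centre of the floor of pocket 1 of the blue block (row of five along the table's y, 32 mm apart, pocket 1 at its right, -y). Round, upright, 24.5 mm wide, 16 mm deep; the block is 48 mm wide along the table's x, its top 58 mm above the bench. Three pockets hold a vial; an empty one shows a grey felt disc on its floor.
- pocket_2 (a point): Centre of the floor of pocket 2 of the blue block (row of five along the table's y, 32 mm apart, pocket 1 at its right, -y). Round, upright, 24.5 mm wide, 16 mm deep; the block is 48 mm wide along the table's x, its top 58 mm above the bench. Three pockets hold a vial; an empty one shows a grey felt disc on its floor.
- pocket_3 (a point): Centre of the floor of pocket 3 of the blue block (row of five along the table's y, 32 mm apart, pocket 1 at its right, -y). Round, upright, 24.5 mm wide, 16 mm deep; the block is 48 mm wide along the table's x, its top 58 mm above the bench. Three pockets hold a vial; an empty one shows a grey felt disc on its floor.
- pocket_4 (a point): Centre of the floor of pocket 4 of the blue block (row of five along the table's y, 32 mm apart, pocket 1 at its right, -y). Round, upright, 24.5 mm wide, 16 mm deep; the block is 48 mm wide along the table's x, its top 58 mm above the bench. Three pockets hold a vial; an empty one shows a grey felt disc on its floor.
- pocket_5 (a point): Centre of the floor of pocket 5 of the blue block (row of five along the table's y, 32 mm apart, pocket 1 at its right, -y). Round, upright, 24.5 mm wide, 16 mm deep; the block is 48 mm wide along the table's x, its top 58 mm above the bench. Three pockets hold a vial; an empty one shows a grey felt disc on its floor.
- vial_white: screw-cap glass vial: glass 21 mm diameter and 31 mm high, then a 17 mm white cap, 44 mm high in all; origin at the centre of its underside, z up. One of the three vials that already stand in pockets; it stays there.
- vial_red: screw-cap glass vial: glass 21 mm diameter and 31 mm high, then a 17 mm red cap, 44 mm high in all; origin at the centre of its underside, z up. One of the three vials that already stand in pockets; it stays there.
- vial_black: screw-cap glass vial: glass 21 mm diameter and 31 mm high, then a 17 mm black cap, 44 mm high in all; origin at the centre of its underside, z up. One of the three vials that already stand in pockets; it stays there.
- spare_1: screw-cap glass vial: glass 21 mm diameter and 31 mm high, then a 17 mm blue cap, 44 mm high in all; origin at the centre of its underside, z up. First spare, of clear glass, standing on the bench beside the table.
- spare_2: screw-cap glass vial: glass 21 mm diameter and 31 mm high, then a 17 mm blue cap, 44 mm high in all; origin at the centre of its underside, z up. Second spare, of amber glass, standing on the bench beside the table.
- amber_bottle: Bystander: amber bottle with white cap, 36 mm diameter, 70 mm high, standing on the bench; too wide for the pockets. Origin under its centre.
- petri: Bystander: clear covered dish, 69 mm diameter, 14 mm high. Origin under its centre.
- timer: Bystander: white bench timer, 70 x 64 x 20 mm. Origin under its centre.

How it is judged:
On the way, in this order (a step that is already met when the one before it is completed fails the run):
1. all five pockets hold a vial, fully down, and the spares are let go (distance between any of vial_white, vial_red, vial_black, spare_1, spare_2 and pocket_1 below 0.005 m and distance between any of vial_white, vial_red, vial_black, spare_1, spare_2 and pocket_2 below 0.005 m and distance between any of vial_white, vial_red, vial_black, spare_1, spare_2 and pocket_3 below 0.005 m and distance between any of vial_white, vial_red, vial_black, spare_1, spare_2 and pocket_4 below 0.005 m and distance between any of vial_white, vial_red, vial_black, spare_1, spare_2 and pocket_5 below 0.005 m and contact force between the fingers and spare_1 below 0.1 N and contact force between the fingers and spare_2 below 0.1 N), for 0.2 s.
2. the knob is held pressed down and the bubble rests between the lines (x of bubble in the frame of level_mid between -0.0017 and 0.0017 m and value of joint knob_press above 0.0035 m and contact force between the fingers and knob above 3 N), for 0.5 s.
At the end, for the whole second after the job is handed in: Each of the five pockets holds a vial (its underside within 5 mm of the centre of the pocket's floor); the bubble's middle is within 1.7 mm of the level's middle, along the tube; the fingers touch the knob with more than 3 N and hold it pressed down by more than 3.5 mm (all of step 2 and distance between any of vial_white, vial_red, vial_black, spare_1, spare_2 and pocket_1 below 0.005 m and distance between any of vial_white, vial_red, vial_black, spare_1, spare_2 and pocket_2 below 0.005 m and distance between any of vial_white, vial_red, vial_black, spare_1, spare_2 and pocket_3 below 0.005 m and distance between any of vial_white, vial_red, vial_black, spare_1, spare_2 and pocket_4 below 0.005 m and distance between any of vial_white, vial_red, vial_black, spare_1, spare_2 and pocket_5 below 0.005 m); the arm keeps its last pose, push and grip.
It fails at once if the amber bottle, dish or timer is pushed away (more than 30 mm) (distance of any of amber_bottle, petri, timer from where it was at the start of the episode above 0.03 m).
It fails at once if a vial that already stood in the block is taken out (distance of any of vial_white, vial_red, vial_black from where it was at the start of the episode above 0.012 m).
It also fails if it takes over 72 s, if anything falls off the work surface, if the arm or the gripper's body presses on something with over 40 N, if the wrist force passes 120 N, or if a joint passes its speed limit or range.

## Working session

There is one attempt and no reset: what is moved stays moved. The work goes in short steps, each a Python script; the robot and the scene stay as the last script left them, time stands still between calls to the robot, and variables do not carry over. Pictures are saved under pics/ and viewed, at most 10 in all, crops included, and the job is handed in when it is done.

```bash
ls; mkdir -p pics; python3 - <<'E'
from cell import env,kin,camera,calibration,job
import cv2,numpy as np
for n in ("scene","top","wrist"):
    p,d=camera(n); cv2.imwrite(f"pics/{n}0.png",p); np.save(f"{n}0.npy",d); c=calibration(n)
    print(n,{k:np.round(v,4).tolist() for k,v in c.items()})
print(env.get_state()["time"],env.nose_length, env.get_state()["orientation"])
E
```

```text
pics
scene {'fx': 572.0994, 'fy': 572.0994, 'cx': 330.3158, 'cy': 242.4266, 'rvec': [1.7929, -1.0406, 0.6297], 'tvec': [-0.2462, 0.2525, 0.9567]}
top {'fx': 462.328, 'fy': 462.328, 'cx': 322.6012, 'cy': 238.5653, 'rvec': [2.1894, -2.175, 0.0998], 'tvec': [0.0035, 0.5061, 1.0794]}
wrist {'fx': 371.6483, 'fy': 371.6483, 'cx': 323.0462, 'cy': 234.3904, 'rvec': [-2.3522, 1.6288, 0.2717], 'tvec': [-0.6737, -0.0421, 0.3814]}
0.15 0.0726 [-6.97194198e-04  9.83858338e-01  1.78947616e-01 -1.89674124e-04]
```

View pics/top0.png

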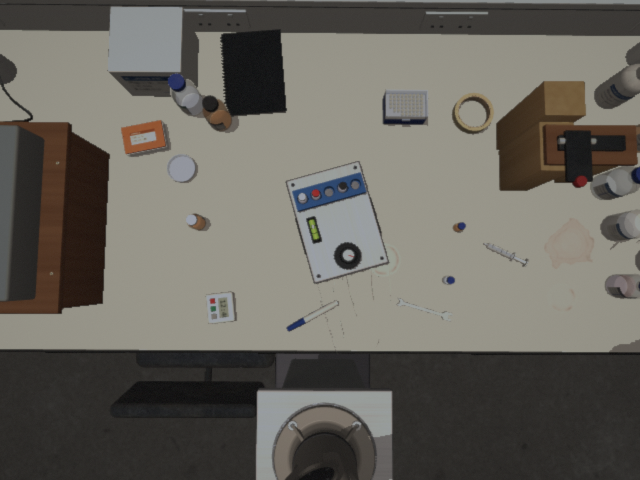

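View pics/scene0.png

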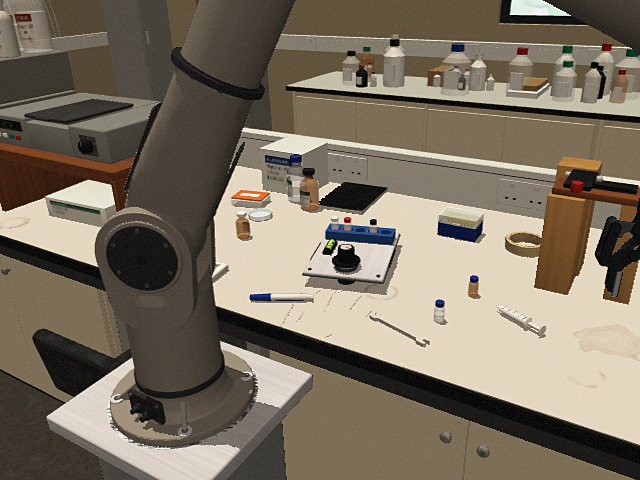

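```bash
cat > h.py <<'E'
from cell import env,kin,camera,calibration,job
import cv2,numpy as np
from scipy.spatial.transform import Rotation as R
from scipy.optimize import least_squares
def ray(name,c,px):
    "origin and unit direction (world) of a pixel"
    M=cv2.Rodrigues(np.array(c["rvec"],float))[0]; t=np.ravel(c["tvec"])
    v=np.array([(px[0]-c["cx"])/c["fx"],(px[1]-c["cy"])/c["fy"]])
    r=np.hypot(*v)
    d=np.r_[v/r*np.sin(r),np.cos(r)] if name=="wrist" and r>1e-9 else np.r_[v,1]
    d=M.T@d; return -M.T@t,d/np.linalg.norm(d)
def plane(name,c,px,z):
    o,d=ray(name,c,px); return o+d*(z-o[2])/d[2]
def tri(rays):
    A=sum(np.eye(3)-np.outer(d,d) for o,d in rays); b=sum((np.eye(3)-np.outer(d,d))@o for o,d in rays)
    p=np.linalg.solve(A,b); return p,[np.linalg.norm(np.cross(p-o,d)) for o,d in rays]
def proj(name,c,P):
    M=cv2.Rodrigues(np.array(c["rvec"],float))[0]
    q=M@np.asarray(P)+np.ravel(c["tvec"])
    if name=="wrist":
        rho=np.hypot(q[0],q[1]); k=np.arctan2(rho,q[2])/max(rho,1e-9); u=q[:2]*k
    else: u=q[:2]/q[2]
    return np.array([u[0]*c["fx"]+c["cx"],u[1]*c["fy"]+c["cy"]])
def down(a):
    "tool pointing down, closing line (tool y) at angle a in the world"
    y=np.array([np.cos(a),np.sin(a),0]); z=np.array([0,0,-1.]); 
    q=R.from_matrix(np.c_[np.cross(y,z),y,z]).as_quat(); return np.r_[q[3],q[:3]]
E
python3 - <<'E'
from h import *
c=calibration("top")
for n,px,z in [("knob",(347,255),.086),("tbl",(337,222),.036),("amber",(460,226),.044),("clear",(449,280),.044),("p5",(303,198),.1),("p1",(355,185),.05),("bottle",(196,222),.07),("timer",(220,307),.02),("petri",(182,168),.014),("level",(314,230),.05)]:
    print(n,plane("top",c,px,z).round(3))
p=camera("top")[0]
cv2.imwrite("pics/top1.png",cv2.resize(p[155:290,280:400],None,fx=5,fy=5,interpolation=cv2.INTER_CUBIC)[:600])
s=env.get_state();Rm=R.from_quat(np.roll(s["orientation"],-1)).as_matrix();print(Rm.round(2))
cw=calibration("wrist");M=cv2.Rodrigues(np.array(cw["rvec"]))[0];print("cam in tool",Rm.T@(-M.T@np.ravel(cw["tvec"])-s["tcp_pos"]),(M@Rm).round(2))
for a in (0,1.57,3.14,-1.57,.2+1.57):
    for P in [(.4,-.07,.25),(.57,0,.3),(.42,-.28,.2)]:
        print(a,P,kin.inverse_kinematics(P,down(a)))
E
```

```text
knob [ 0.464 -0.047  0.086]
tbl [ 0.544 -0.027  0.036]
amber [ 0.536 -0.315  0.044]
clear [ 0.41  -0.287  0.044]
p5 [0.59  0.052 0.1  ]
p1 [ 0.63  -0.068  0.05 ]
bottle [0.538 0.296 0.07 ]
timer [0.343 0.247 0.02 ]
petri [0.676 0.348 0.014]
level [0.523 0.027 0.05 ]
[[ 0.94  0.35 -0.  ]
 [ 0.35 -0.94  0.  ]
 [-0.   -0.   -1.  ]]
cam in tool [ 0.08241618 -0.00020952 -0.07007582] [[-0.    1.    0.  ]
 [-0.95 -0.   -0.32]
 [-0.32 -0.    0.95]]
0 (0.4, -0.07, 0.25) [ 0.55584741  0.14377877 -0.57173862  2.18611759  0.10458483  0.83704449
 -0.08135915]
0 (0.57, 0, 0.3) [ 0.36258989  0.36995618 -0.59520674  1.78388085  0.23467681  1.05894507
 -0.31710444]
0 (0.42, -0.28, 0.2) [ 0.77770908  0.35969819 -0.37574411  2.03305482  0.18460374  0.78058806
  0.29209636]
1.57 (0.4, -0.07, 0.25) [ 0.76355974  0.17672784 -0.79907896  2.17534659  0.16860223  0.84942893
  1.43038418]
1.57 (0.57, 0, 0.3) [ 0.50357182  0.41533185 -0.78766565  1.7750714   0.32877246  1.08788717
  1.17316969]
1.57 (0.42, -0.28, 0.2) [ 0.99731036  0.40724378 -0.64695906  2.01913838  0.33289894  0.81917234
  1.72901523]
3.14 (
[... 282 characters left out ...]
94 -0.12481375  0.7485021
 -2.55723287]
-1.57 (0.4, -0.07, 0.25) [ 0.37753992  0.12488819 -0.3807259   2.19622207  0.06274829  0.83032301
 -1.61285883]
-1.57 (0.57, 0, 0.3) [ 0.20920768  0.33829141 -0.39695277  1.79404538  0.14944548  1.03871783
 -1.81360619]
-1.57 (0.42, -0.28, 0.2) [ 0.51940255  0.33550266 -0.06583265  2.0502938   0.03155383  0.75671834
 -1.13571547]
1.77 (0.4, -0.07, 0.25) [ 0.75877541  0.17577741 -0.7937436   2.17557943  0.16687026  0.84905735
  1.63196742]
1.77 (0.57, 0, 0.3) [ 0.54350089  0.43236094 -0.8451297   1.77269505  0.35959321  1.09898361
  1.34726623]
1.77 (0.42, -0.28, 0.2) [ 1.02631534  0.41615525 -0.68394724  2.01738986  0.35472019  0.82626254
  1.90970988]
```

View pics/top1.png

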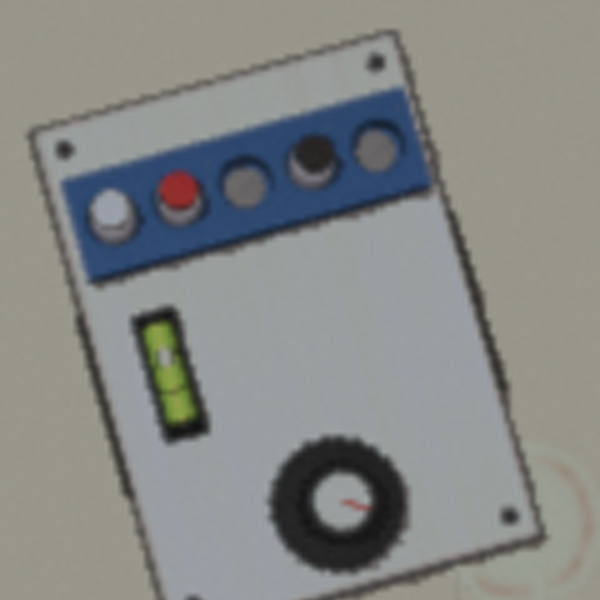

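```bash
python3 - <<'E'
from h import *
import pickle
a=0.286; V={}
for n,P in [("s1",(.47,-.27,.25)),("s2",(.47,-.34,.25)),("t1",(.53,.03,.26)),("t2",(.53,-.06,.26))]:
    env.reach(P,down(a)) if n in("s1","t1") else env.movel(P)
    env.dwell(.2)
    c=calibration("wrist");p,d=camera("wrist");V[n]=(c,p)
    cv2.imwrite(f"pics/{n}.png",p)
pickle.dump(V,open("V.pkl","wb"))
s=env.get_state();print(s["time"],s["qpos"].round(2) if hasattr(s["qpos"],"round") else s["qpos"])
big=np.vstack([np.hstack([V["s1"][1],V["s2"][1]]),np.hstack([V["t1"][1],V["t2"][1]])])
cv2.imwrite("pics/quad.png",cv2.resize(big,(800,600),interpolation=cv2.INTER_AREA))
E
```

```text
5.5583 [ 0.44  0.35 -0.55  1.91  0.22  0.94  0.08]
```

View pics/quad.png

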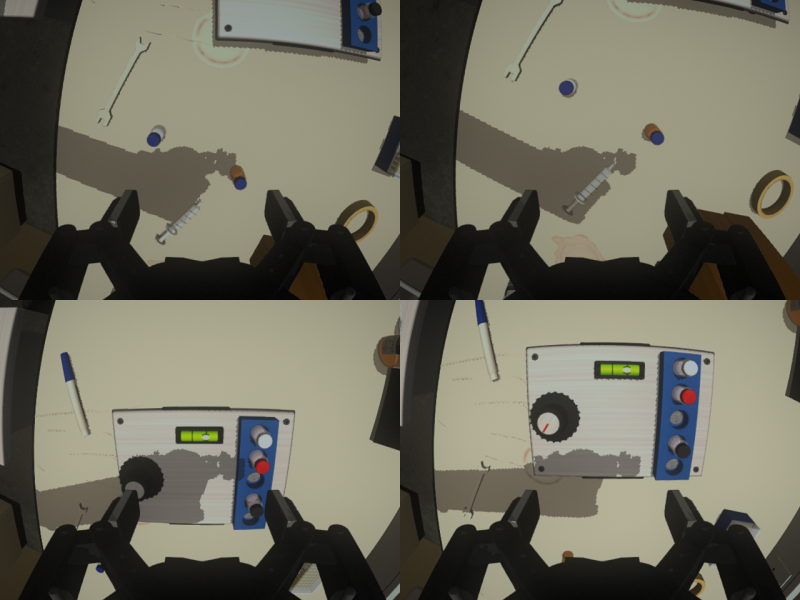

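```bash
python3 - <<'E'
from h import *
import pickle
V=pickle.load(open("V.pkl","rb"))
cv2.imwrite("pics/t1c.png",cv2.resize(V["t1"][1][165:365,180:440+20],None,fx=2.8,fy=2.8,interpolation=cv2.INTER_CUBIC))
cv2.imwrite("pics/t2c.png",cv2.resize(V["t2"][1][70:290,195:510],None,fx=2.5,fy=2.5,interpolation=cv2.INTER_CUBIC))
# caps
for nm,guess,r0 in [("clear",(.41,-.287),0),("amber",(.536,-.315),0)]:
    obs=[]
    for v in("s1","s2"):
        c,p=V[v]; u=proj("wrist",c,np.r_[guess,.04]).astype(int)
        hsv=cv2.cvtColor(p,cv2.COLOR_BGR2HSV); m=cv2.inRange(hsv,(105,110,40),(130,255,255))
        n,l,st,ce=cv2.connectedComponentsWithStats(m)
        k=[i for i in range(1,n) if st[i,4]>40 and np.hypot(*(ce[i]-u))<30]
        print(nm,v,u,[(ce[i].round(1),st[i,4]) for i in k]); i=max(k,key=lambda i:st[i,4]); obs.append((c,ce[i],st[i,4]))
    t=np.linspace(0,2*np.pi,40)
    def model(c,x):
        pts=np.array([proj("wrist",c,(x[0]+.0085*np.cos(a),x[1]+.0085*np.sin(a),x[2]+z)) for z in(0,-.013) for a in t],np.float32)
        h=cv2.convexHull(pts); M=cv2.moments(h); return np.array([M["m10"]/M["m00"],M["m01"]/M["m00"]]),M["m00"]
    f=lambda x:np.concatenate([model(c,x)[0]-u for c,u,_ in obs])
    r=least_squares(f,np.r_[guess,.044],x_scale=.01,diff_step=1e-4)
    print(nm,"top centre",r.x.round(4),r.fun.round(2),[(model(c,r.x)[1],A) for c,_,A in obs])
E
```

```text
clear s1 [246 218] [(array([245. , 223.9]), np.int32(294))]
clear s2 [266 135] [(array([265.2, 140.4]), np.int32(330))]
clear top centre [ 0.4107 -0.2903  0.0496] [ 0.14  0.03 -0.13 -0.03] [(459.7725326260552, np.int32(294)), (462.4222418018617, np.int32(330))]
amber s1 [383 288] [(array([384.7, 294.6]), np.int32(223))]
amber s2 [410 215] [(array([411.8, 221.1]), np.int32(274))]
amber top centre [ 0.5372 -0.3184  0.0501] [-0.17 -0.07  0.16  0.06] [(422.1050838800147, np.int32(223)), (460.0664525805041, np.int32(274))]
```

View pics/t1c.png

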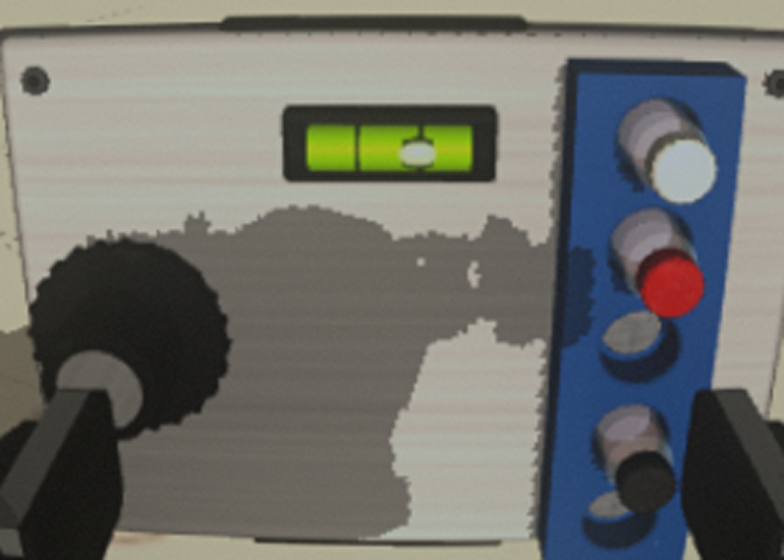

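View pics/t2c.png

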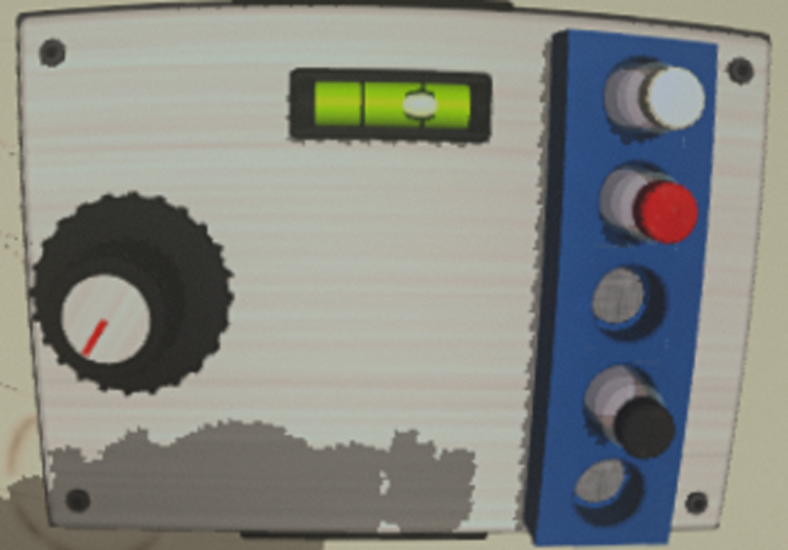

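```bash
python3 - <<'E'
from h import *
import pickle
V=pickle.load(open("V.pkl","rb"))
mod={"w":(.07,.064,.086),"r":(.07,.032,.086),"k":(.07,-.032,.086),"p3":(.07,0,.058),"p1":(.07,-.064,.058),"knob":(-.085,0,.086)}
obs={"t2":{"w":(465,109.2),"r":(461.8,154.8),"k":(452.6,241.2),"p3":(446.4,191.4),"p1":(438.6,266.4),"knob":(237.8,197.6)},
"t1":{"w":(424.6,225.7),"r":(419.6,266.4),"k":(410.4,337.1),"p3":(408.4,288.6),"p1":(400.7,351),"knob":(215.4,305.7)}}
for n in mod:
    p,e=tri([ray("wrist",V[v][0],obs[v][n]) for v in obs]); print(n,p.round(4),np.round(e,4))
def W(x,q): c,s=np.cos(x[3]),np.sin(x[3]); return np.array([x[0]+c*q[0]-s*q[1],x[1]+s*q[0]+c*q[1],x[2]+q[2]])
f=lambda x:np.concatenate([proj("wrist",V[v][0],W(x,mod[n]))-obs[v][n] for v in obs for n in mod])
r=least_squares(f,[.54,-.027,0,.286],x_scale=[.01,.01,.01,.1],loss="soft_l1"); print("table x,y,z,yaw",r.x.round(4)); print(r.fun.reshape(2,-1,2).round(1).tolist())
lv=[ray("wrist",V[v][0],u) for v,u in [("t2",(351.8,111.6)),("t1",(318.9,217.5))]]
p=tri(lv); d=p[0][:2]-r.x[:2]; c,s=np.cos(r.x[3]),np.sin(r.x[3]); print("level",p,"table frame",c*d[0]+s*d[1],-s*d[0]+c*d[1])
for n in mod: print(n,W(r.x,mod[n]).round(4))
# caps, saturated mask + Otsu-free wider mask
t=np.linspace(0,2*np.pi,40)
for nm,guess in [("clear",(.41,-.29)),("amber",(.537,-.318))]:
    O=[]
    for v in("s1","s2"):
        c,p=V[v]; u=proj("wrist",c,np.r_[guess,.044]).astype(int)
        hsv=cv2.cvtColor(p,cv2.COLOR_BGR2HSV); m=cv2.inRange(hsv,(100,80,10),(135,255,255))
        n,l,st,ce=cv2.connectedComponentsWithStats(m); k=[i for i in range(1,n) if np.hypot(*(ce[i]-u))<30]; i=max(k,key=lambda i:st[i,4])
        O.append((c,ce[i],st[i,4])); 
    def model(c,x,H):
        h=cv2.convexHull(np.array([proj("wrist",c,(x[0]+.0085*np.cos(a),x[1]+.0085*np.sin(a),x[2]+z)) for z in H for a in t],np.float32)); M=cv2.moments(h); return np.array([M["m10"]/M["m00"],M["m01"]/M["m00"]]),M["m00"]
    for H in((0,),(0,-.013)):
        q=least_squares(lambda x:np.concatenate([model(c,x,H)[0]-u for c,u,_ in O]),np.r_[guess,.044],x_scale=.01,diff_step=1e-4)
        print(nm,H,q.x.round(4),q.fun.round(2),[(int(model(c,q.x,H)[1]),int(A)) for c,_,A in O])
crops=[]
for nm,g in [("s1",(.41,-.29,.03)),("s2",(.41,-.29,.03)),("s1",(.537,-.318,.03)),("s2",(.537,-.318,.03))]:
    u=proj("wrist",V[nm][0],g).astype(int); print(u); crops.append(cv2.resize(V[nm][1][u[1]-25:u[1]+25,u[0]-25:u[0]+25],(300,300),interpolation=cv2.INTER_CUBIC))
cv2.imwrite("pics/sp.png",np.vstack([np.hstack(crops[:2]),np.hstack(crops[2:])]))
E
```

```text
w [0.5972 0.0547 0.0838] [0.0001 0.0001]
r [0.6057 0.0239 0.083 ] [0.0001 0.0001]
k [ 0.6236 -0.0379  0.0814] [0.0001 0.0001]
p3 [ 0.6147 -0.007   0.0561] [0. 0.]
p1 [ 0.6303 -0.0663  0.0612] [0. 0.]
knob [ 0.4663 -0.0489  0.0884] [0.0001 0.0001]
table x,y,z,yaw [ 0.5472 -0.0264 -0.0017  0.2834]
[[[-0.5, -0.3], [0.2, -0.0], [1.1, 0.7], [-0.2, -0.3], [-0.4, 0.3], [-0.2, 0.1]], [[-0.9, -0.1], [0.2, 0.6], [0.7, 1.6], [-0.2, -0.2], [0.3, -1.1], [0.4, -1.5]]]
level (array([0.52643731, 0.02818143, 0.04460789]), [np.float64(0.0001432370441662104), np.float64(0.00014323704416618397)]) table frame -0.004644718745910641 0.05817538587997099
w [0.5965 0.0546 0.0843]
r [0.6054 0.0239 0.0843]
k [ 0.6233 -0.0375  0.0843]
p3 [ 0.6144 -0.0068  0.0563]
p1 [ 0.6323 -0.0682  0.0563]
knob [ 0.4656 -0.0501  0.0843]
clear (0,) [ 0.4105 -0.2905  0.0427] [-0.01 -0.    0.01  0.  ] [(333, 316), (393, 370)]
clear (0, -0.013) [ 0.4106 -0.2904  0.0489] [ 0.06  0.01 -0.06 -0.01] [(457, 316), (459, 370)]
amber (0,) [ 0.5372 -0.3184  0.0438] [-0.12 -0.05  0.11  0.04] [(271, 246), (332, 306)]
amber (0, -0.013) [ 0.5371 -0.3184  0.05  ] [-0.16 -0.06  0.15  0.06] [(422, 246), (459, 306)]
[247 218]
[267 138]
[382 286]
[408 215]
```

View pics/sp.png

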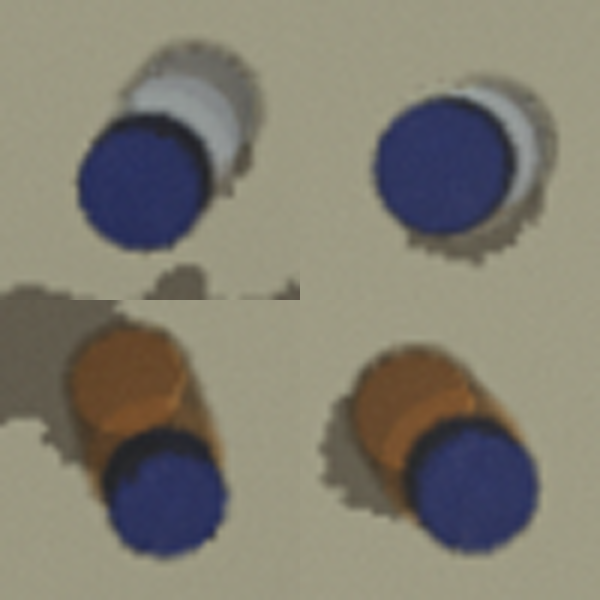

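```bash
python3 - <<'E'
from h import *
a=0.2834
env.reach((.475,-.28,.16),down(a)); env.grip(.021,30)
env.movel((.475,-.28,.09),.1)
r=env.movel((.475,-.28,.055),.02,stop_force=4); s=env.get_state(); print(r,s["tcp_pos"],s["opening"],s["force"])
env.movel((.475,-.28,.14),.1); env.grip(.05)
print(env.get_state()["time"])
E
```

```text
True [ 0.47500027 -0.27997     0.07279279] 0.0208353305202545 [-1.65160441  0.41876558  7.32829285]
10.2
```

```bash
cat > place.py <<'E'
from h import *
a=0.2834; Z=.0915
def pick(x,y):
    env.reach((x,y,.15),down(a)); env.grip(.045); env.movel((x,y,Z),.12)
    env.grip(.0,40); s=env.get_state(); print("grip",s["opening"],s["gripper_force"])
    env.movel((x,y,.21),.2)
def place(x,y,zf=.0415):
    env.reach((x,y,.21),down(a)); env.movel((x,y,Z+.064),.15)
    u=np.array([-np.sin(a),np.cos(a)]); w=np.array([np.cos(a),np.sin(a)])
    for dx,dy in [(0,0),(0,.0012),(0,-.0012),(.0012,0),(-.0012,0),(0,.0022),(0,-.0022),(.0022,0),(-.0022,0)]:
        p=np.array([x,y])+dx*w+dy*u
        env.movel((*p,Z+.061),.05)
        r=env.movel((*p,Z+zf),.03,stop_force=6); s=env.get_state()
        print((dx,dy),r,"bottom z",s["tcp_pos"][2]-Z,np.round(s["force"],1),s["time"])
        if s["tcp_pos"][2]-Z<.046: return True
        if dx==dy==0 and s["tcp_pos"][2]-Z>.062: print("high?")
    return False
E
python3 - <<'E'
from place import *
pick(.4105,-.2905)
print(place(.6320,-.0680))
E
```

```text
grip 0.01881680680250269 38.96194338798523
(0, 0) True bottom z 0.043038196980520665 [-0.5 -0.7  4.6] 15.0667
True
```

```bash
python3 - <<'E'
from place import *
p=env.get_state()["tcp_pos"]
env.grip(.045); env.movel((p[0],p[1],.21),.15)
pick(.5372,-.3184)
print(place(.6146,-.0069))
E
```

```text
grip 0.018677897275267193 39.17882680892944
(0, 0) True bottom z 0.04312629502595047 [-0.3 -1.   6.8] 21.6667
True
```

```bash
python3 - <<'E'
from place import *
import pickle
p=env.get_state()["tcp_pos"]
env.grip(.05); env.movel((p[0],p[1],.21),.15); env.grip(.08)
V={}
for n,P in [("k1",(.50,-.06,.25)),("k2",(.50,-.10,.25))]:
    env.reach(P,down(.2834)); env.dwell(1.0 if n=="k1" else .2)
    c=calibration("wrist");im=camera("wrist")[0];V[n]=(c,im)
pickle.dump(V,open("K.pkl","wb"))
u=proj("wrist",V["k1"][0],(.5472,-.0264,.05)).astype(int);u2=proj("wrist",V["k2"][0],(.4656,-.05,.085)).astype(int);print(u,u2)
x0,y0=max(u[0]-175,0),max(u[1]-110,0); A=cv2.resize(V["k1"][1][y0:y0+220,x0:x0+350],(764,480),interpolation=cv2.INTER_CUBIC)
A1=cv2.resize(V["k2"][1][u2[1]-25:u2[1]+25,u2[0]-25:u2[0]+25],(120,120))
print(x0,y0,764/350)
cv2.imwrite("pics/k.png",A); print(env.get_state()["time"])
for v in V.values():print(proj("wrist",v[0],(.4656,-.0501,.086)))
for a in (1.2,.95,.4,0,-.6,-1.2,-1.8): print(a,np.round(kin.inverse_kinematics((.4656,-.0501,.13),down(a)),2))
E
```

```text
[396 199] [293 154]
221 89 2.182857142857143
25.3167
[277.65914604 212.10824868]
[293.10663867 154.89001138]
1.2 [ 0.52  0.49 -0.66  2.14  0.49  0.66  0.72]
0.95 [ 0.49  0.48 -0.62  2.14  0.46  0.65  0.5 ]
0.4 [ 0.42  0.46 -0.54  2.15  0.39  0.63  0.01]
0 [ 0.37  0.45 -0.47  2.15  0.34  0.62 -0.35]
-0.6 [ 0.28  0.43 -0.36  2.16  0.26  0.6  -0.88]
-1.2 [ 0.19  0.42 -0.25  2.16  0.19  0.58 -1.4 ]
-1.8 [ 0.09  0.41 -0.14  2.17  0.1   0.57 -1.92]
```

View pics/k.png

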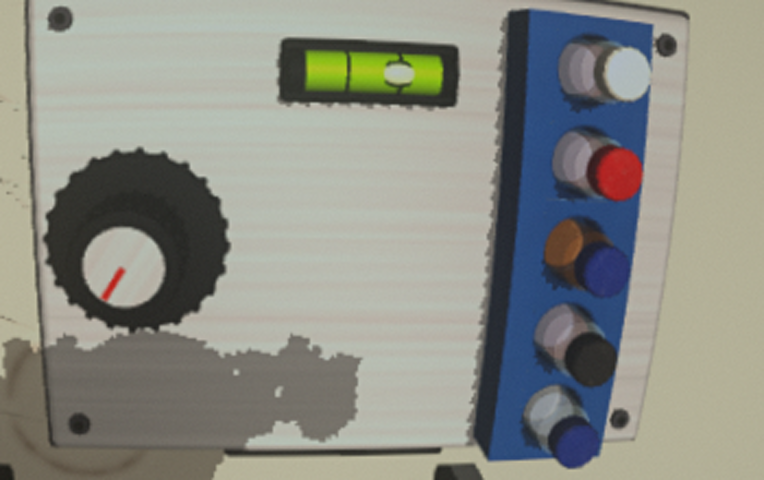

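```bash
cat > knob.py <<'E'
from h import *
K=np.array([.4656,-.0501])
def fz(): return env.get_state()["force"].round(1) if hasattr(env.get_state()["force"],"round") else np.round(env.get_state()["force"],1)
def press(F=14):
    p=env.get_state()["tcp_pos"]
    r=env.movel((p[0],p[1],p[2]-.02),.015,stop_force=F); s=env.get_state(); print("press",r,s["tcp_pos"],np.round(s["force"],1),"open",s["opening"])
def shot(n):
    env.dwell(1.2); c=calibration("wrist"); im=camera("wrist")[0]; cv2.imwrite(f"pics/{n}_full.png",im)
    import pickle; pickle.dump((c,im),open(n+".pkl","wb"))
    L=np.array([.5264,.0282,.0446+.002]); yw=.2834; ex=np.array([np.cos(yw),np.sin(yw),0]); ey=np.array([-ex[1],ex[0],0])
    # rectify the level: 60 x 24 mm at 10 px/mm, x = table rear to the right
    q=[(-.03,.012),(.03,.012),(.03,-.012),(-.03,-.012)]
    src=np.float32([proj("wrist",c,L+i*ex+j*ey) for i,j in q]); H=cv2.getPerspectiveTransform(src,np.float32([(0,0),(600,0),(600,240),(0,240)]))
    o=cv2.warpPerspective(im,H,(600,240),flags=cv2.INTER_CUBIC); cv2.imwrite(f"pics/{n}.png",o); print(src.round(0).tolist()); return o
E
python3 - <<'E'
from knob import *
env.reach((*K,.2),down(.95)); env.movel((*K,.1315),.1); print(fz())
env.grip(0,40); s=env.get_state(); print(s["opening"],s["gripper_force"],fz(),s["tcp_pos"])
press(14); print(env.get_state()["time"])
E
```

```text
[-0.1 -0.4 -0. ]
0.03478877251860192 39.9916809797287 [ 0.3 -0.5  1.2] [ 0.46586298 -0.05013611  0.13179874]
press True [ 0.46603182 -0.0500287   0.12678968] [-2.9 -0.7 11.1] open 0.03441331050454195
27.7333
```

```bash
python3 - <<'E'
from knob import *
env.dwell(.3); print(fz(),env.get_state()["tcp_pos"])
q=np.array(env.get_state()["qpos"]); q[6]-=.35; env.goto_joints(q); env.dwell(.2)
s=env.get_state(); print(fz(),s["tcp_pos"],s["torque"],s["time"],s["qpos"][6]-q[6])
E
```

```text
[-2.8 -0.7 10.2] [ 0.46601981 -0.05004808  0.12688958]
[-1.2 -0.2  9.5] [ 0.46602446 -0.05002699  0.12721512] [-0.01114126  0.46700276 -0.01999378] 28.6583 -0.0001490862689570993
```

```bash
python3 - <<'E'
from knob import *
p=env.get_state()["tcp_pos"]
for i in range(6):
    p[2]-=.0005; env.movel(p,.02); env.dwell(.15); s=env.get_state(); print(i,fz(),s["tcp_pos"][2])
    if s["force"][2]>15: break
q=np.array(s["qpos"]); z=s["tcp_pos"][2]
shot("b1"); print(fz(),env.get_state()["time"])
E
```

```text
0 [-3.2  0.5 12.2] 0.12712258935712406
1 [-4.  -1.  16.6] 0.12697295006742898
[[481.0, 193.0], [573.0, 233.0], [554.0, 275.0], [461.0, 242.0]]
[-2.6 -1.  16.8] 30.7083
```

```bash
python3 - <<'E'
from knob import *
p=np.array([.46602,-.05003,.12618])
for a in (.2,-.2):
    t=env.get_state()["time"]; env.movel(p,.02,rot=down(a)); s=env.get_state(); print(fz(),s["tcp_pos"],s["torque"],s["time"]-t)
o2=shot("b2"); print(fz(),env.get_state()["time"])
o1=cv2.imread("pics/b1.png"); cv2.imwrite("pics/b12.png",np.vstack([o1,o2]))
E
```

```text
[-5.4 -0.3 20.2] [ 0.46609849 -0.04998933  0.12721605] [-0.02843663  1.14663416  0.03324402] 0.5499999999999972
[-5.3  0.2 24.2] [ 0.46609376 -0.04995909  0.1274735 ] [ 0.12498339  1.42201275 -0.05616237] 0.5500000000000007
[[353.0, 107.0], [478.0, 50.0], [501.0, 101.0], [379.0, 159.0]]
[-5.8  0.1 24.5] 33.0583
```

View pics/b12.png

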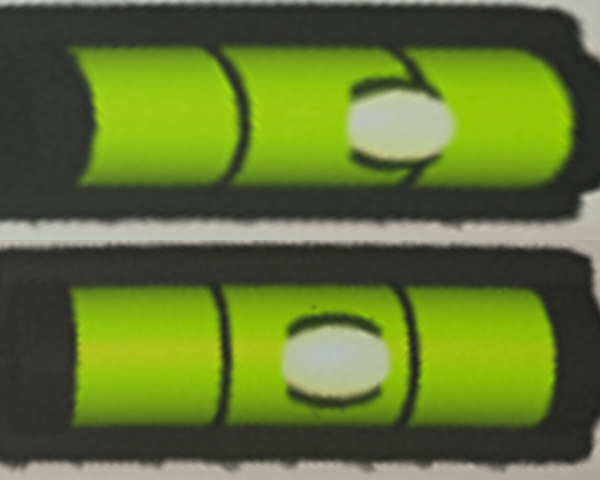

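```bash
python3 - <<'E'
from knob import *
p=np.array([.46602,-.05003,.12625])
env.movel(p,.02,rot=down(-.48)); o=shot("b3"); print(fz(),env.get_state()["tcp_pos"],env.get_state()["time"])
g=o.astype(int); row=g[95:145].mean(0); 
# pale bubble: high blue channel
m=(o[:,:,0]>120)&(np.arange(240)[:,None]>60)&(np.arange(240)[:,None]<180); m[:,:90]=0;m[:,530:]=0
n,l,st,ce=cv2.connectedComponentsWithStats(m.astype(np.uint8)); print([(st[i].tolist(),ce[i].round(1).tolist()) for i in range(1,n) if st[i,4]>500])
E
```

```text
[[293.0, 107.0], [401.0, 11.0], [440.0, 54.0], [334.0, 149.0]]
[-5.8 -0.1 25.6] [ 0.4661095  -0.04992293  0.12767516] 34.7417
[([260, 83, 106, 65, 5643], [312.6, 114.9])]
```

View pics/b3.png

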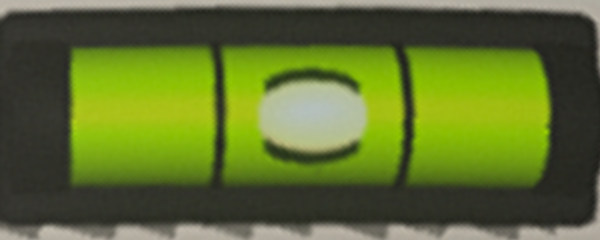

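```bash
python3 - <<'E'
from knob import *
env.dwell(.5); print(fz()); print(job.job_done())
E
```

```text
[-6.6  0.8 25.1]
the job is handed in; nothing more can be done
None
```

Both blue-capped spares are in the two empty pockets, the bubble sits centred between the lines (about 0.1 mm off in the last picture), and the gripper is still holding the knob pressed down with about 25 N; the job was handed in at about 35 s, and no verdict was shown.

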